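Load the dropper bottles into the gravity chute, caps forward

ROBOT

A 7-joint arm with a two-finger parallel gripper is mounted at the origin on a cart in front of the work surface, level with it; the furniture and walls round the work are solid. World frame = base frame: x ahead of the robot, y to its left, z up, the work surface at z = 0. Lengths are in m, angles in rad, forces in N, time in s.
With the tool pointing down it reaches from about 0.4 to 0.875 m from the base axis. Payload 19.3 kg.
Tool frame: the origin (TCP) lies midway between the tips of the shut fingers; the grasp point (between the pads) lies 19 mm behind it (ctrl.tcp_to_grasp is the distance from the TCP to the grasp point, in m); z points along the fingers, y is the line along which they close (so a half turn about z gives the same grasp; the last joint's range is limited). The gripper opens to 85 mm and grips with 20 to 120 N. Pads are 22 mm wide; open, the fingers measure 114 mm over their backs; the gripper's body (76 mm by 85 mm) begins 54 mm behind the grasp point. The pads swing forward as they close: fully open they stand 13 mm farther back than shut.
Start: joints at [1.055, 0.521, -0.036, 1.599, 0.021, 1.021, -0.113], TCP at [0.269, -0.564, 0.231] pointing down, gripper open.
Joint ranges: [-2.91, 2.91], [-0.3, 2.13], [-1.5, 1.42], [0.17, 2.43], [-1.26, 4.41], [0.16, 1.93], [-2.52, 2.52]. Speed limits (rad/s): [1.89, 1.89, 2.39, 2.39, 3.01, 3.01, 3.01].

INTERFACE

Orientations are given as a rotation vector (axis times angle).
In Python, from workcell import ctrl gives the robot as it stands. The module is installed in compiled form; this text tells all that it offers.
- The arm moves only by the tool arm_command, never from a script. Its argument "plan" is a list of rows, each a list of 7 numbers: the shift along the tool's x, y, z in units of 15 cm (1.0 is 15 cm), then the turn, a rotation vector about the tool's x, y, z in units of 90 degrees (1.0 is 90 degrees), then the closure, from -1 (fully open) to 1 (shut). A call has 1 to 12 rows; each row is the pose to reach, as a shift and turn from the pose commanded when the call began, along the tool's axes at that moment; what a row does not reach only later rows make up. A row lasts 1/12 s, in which the tool goes at most 41.7 mm and 7.16 degrees, less where a joint would pass 70% of its speed; a pose out of reach is approached as far as the arm can. A call with a number of a shift or a turn outside -1 to 1 is refused whole. A call with a gripper value outside its range is refused whole. The fingers move at their own pace and stop on an object; the grip force is fixed at half the most. Time passes only in rows, so rows that repeat a pose let the fingers close. It gives the time, the measured TCP pose, the force, the opening and the grip force at its end, in the units of the state.
- ctrl.get_obs(): the state, without advancing time (a new reading comes with each control period).
- ctrl.read_camera(name): name is "scene" or "top"; returns the picture (420x560x3 uint8, red, green, blue); there is no depth.
- ctrl.camera_model(name): a dict with "mtx" (3x3 intrinsics, pixels), "rvec" (rotation vector, rad) and "tvec" (3), from world to camera coordinates, as OpenCV has them. Camera axes: x right, y down, z forward; pixel columns grow to the right and rows downward; lengths in m; the calibration is good to about 2 mm. A picture is of the moment at which its call begins. camera_model takes no time and is no camera call.
- ctrl.sign_off(): hands the job in; it is judged then, once.
The state is a dict: "t": time; "joint_pos": joint angles; "qd": joint speeds; "joint_efforts": joint torques, N m; "ee_pos": TCP position; "tool_rot": TCP orientation; "contact_force": force on the tool from outside, world axes, zero at the start; "torque": the same for the moment, N m; "opening": finger opening in m; "gripper_force": force on a finger pad.
Only numpy, scipy, OpenCV 4.12 (cv2) and the standard library are available. Lean on these libraries where they do the work, as an engineer would, in place of code of your own. Each camera call takes 0.05 s, during which the arm holds its last target. There are 200 camera calls.

TASK

Load the two tall blue-capped dropper bottles, which stand on the bench, into the sloping gravity chute: lay each one crosswise in the open loading bay at its high end, with the blue cap sticking out over the low front lip on the robot's side, so that it rolls down the lane under the clear roof. Both must end up lying side by side against the stop at the low end, and the small red bottle must stay standing where it is.

Things in the scene. Friction and masses are not known exactly. Their poses are not given: they have to be found in the camera images.
- chute: Fixed gravity chute, slick aluminium rails, blue walls, foot plate 110 x 262 mm; place and yaw vary. Origin: under the foot plate's centre, z up. +x: back-wall side (away from the robot at yaw 0); -x: front, where caps stick out; +y: downhill. Lane 235 mm long, falling along +y at 0.28 rad (16 deg); rail tops 88 mm above the bench at the high end (y -113 mm), 23 mm at the stop (y +113).
- bay (a point): In the loading bay (first 120 mm of the slope, open above), midway across, level with the rail tops, 60 mm from both the high end wall and the roof's edge along the slope; x 0, y -55, z +71 mm in the chute's frame. Bottle bodies roll on two rails 14 mm wide at x -22 and +22 mm; the 30 mm gap between them is open for fingertips (a cross tie only 2 mm before the roof's edge and at the ends).
- back_wall (a point): Top of the back wall beside the bay point, on its inner face: x +37, 36 mm above the rails. The high end wall rises 24 mm above the rails. Walls are 4 mm thick. A well-laid bottle has its base near this wall (at x about +29 mm), its axis along the chute's x, 13 mm above the rails, its cap tip at x about -75; let go, it rolls down by itself.
- front_lip (a point): Top of the low front lip beside the bay point, on its inner face: x -37, only 3 mm above the rails, so that the cap lies over it. Bay 74 mm wide inside, tapering over its last 45 mm to the lane's 62 mm.
- roof_edge (a point): Uphill edge of the lane's clear roof, midway across, on its underside 31 mm above the rails, 120 mm down the slope. The roof covers the rest of the lane; below it the front wall has a slot 3 to 23 mm above the rails that passes the caps, not the bodies. Bottles laid the other way round or lengthwise do not fit.
- lane_foot (a point): Foot of the lane: midway across, level with the rail tops, on the face of the end stop: x 0, y +113, z +23 mm in the chute's frame. Bottles at rest have their axes 13 mm (first) and 39 mm (second) up the slope from here.
- bottle_a: One dropper bottle, white body and blue pointed cap, standing upright on the bench at the start (place varies, like its twin). Overall 104 mm tall; body a cylinder 26 mm in diameter and 58 mm long; above it the blue nozzle cap, at most 14 mm in diameter. Origin: centre of its base; its z axis runs from base to cap. About 50 g, hidden mass and friction vary.
- bottle_b: Other dropper bottle, white body and blue pointed cap, standing upright on the bench at the start (place varies, like its twin). Overall 104 mm tall; body a cylinder 26 mm in diameter and 58 mm long; above it the blue nozzle cap, at most 14 mm in diameter. Origin: centre of its base; its z axis runs from base to cap. About 50 g, hidden mass and friction vary.
- bottle_a_tip (a point): Tip of bottle_a's cap, on its axis 102 mm from its base.
- bottle_b_tip (a point): Tip of bottle_b's cap, on its axis 102 mm from its base.
- red_bottle: Small red dropper bottle with a white cap, 25 mm in diameter, 80 mm tall, standing on the bench; a bystander to leave standing. Origin: centre of its base, z up.
Mind the look-alikes: they are no part of the job. What is shaped like the bottle_a but orange is not meant.

How it is judged:
At the end, for the whole second after the job is handed in: Both blue-capped bottles lie released and at rest on the rails under the roof, side by side at the end stop (axes within 45 mm of it), crosswise to within 0.2 rad, caps out at the front (tips over 55 mm from the lane's middle) (y of bottle_a in the frame of chute between 0.07 and 0.115 m and z of bottle_a in the frame of chute between 0.03 and 0.054 m and x of bottle_a in the frame of chute between 0.018 and 0.04 m and x of each of bottle_a_tip, bottle_b_tip in the frame of chute below -0.055 m and angle between the z axis of each of bottle_a, bottle_b and the x axis of chute, either way round below 0.2 rad and linear speed of each of bottle_a, bottle_b below 0.02 m/s and y of bottle_b in the frame of chute between 0.07 and 0.115 m and z of bottle_b in the frame of chute between 0.03 and 0.054 m and x of bottle_b in the frame of chute between 0.018 and 0.04 m); the robot touches nothing.
It fails at once if the small red bottle is knocked over or shifted by more than 4 cm (angle between red_bottle's own z axis and vertical above 0.5 rad or distance of red_bottle from where it was at the start of the episode above 0.04 m).
It also fails if it takes over 64 s, if anything falls off the work surface, if the arm or the gripper's body presses on something with over 40 N, if the wrist force passes 120 N, or if a joint passes its speed limit or range.

## Working session

There is one attempt and no reset: what is moved stays moved. The work goes in short steps, Python scripts to look and compute and a tool call to move; the robot and the scene stay as the last step left them, time stands still between calls to the robot, and variables do not carry over. Pictures are saved under pics/ and viewed, at most 10 in all, crops included, and the job is handed in when it is done.

Besides the shell and the picture viewer there is one more tool, called after ">>>" in YAML: its name, and indented under it one key for each argument. arm_command: Moves the arm, as the interface text tells. Its arguments: {"type":"object","properties":{"plan":{"type":"array"}},"required":["plan"]}

```bash
mkdir -p pics; python3 - <<'E'
from workcell import ctrl
import cv2
for n in("scene","top"):
    im=ctrl.read_camera(n); cv2.imwrite(f"pics/{n}0.png",im[:,:,::-1])
    m=ctrl.camera_model(n); print(n,m)
print(ctrl.get_obs(),ctrl.tcp_to_grasp)
E
```

```text
scene {'mtx': array([[523.69799015,   0.        , 287.28800358],
       [  0.        , 523.69799015, 210.98375705],
       [  0.        ,   0.        ,   1.        ]]), 'rvec': array([ 1.78618749, -1.01602056,  0.63256472]), 'tvec': array([-0.30180369,  0.28620415,  0.78472617])}
top {'mtx': array([[500.44383145,   0.        , 279.31068381],
       [  0.        , 500.44383145, 208.50612629],
       [  0.        ,   0.        ,   1.        ]]), 'rvec': array([ 2.20129948, -2.13983956,  0.10875775]), 'tvec': array([-0.02812308,  0.53940914,  1.09180603])}
{'t': 0.1, 'joint_pos': array([ 1.05480904,  0.52198835, -0.03633173,  1.59992833,  0.02119168,
        1.02110957, -0.112782  ]), 'qd': array([ 0.00070139, -0.00151775,  0.00053756, -0.00110186, -0.00122496,
        0.0005521 ,  0.00028532]), 'joint_efforts': array([ 2.50128869e-03, -9.28496075e+01,  1.98353738e+00, -3.70537090e+01,
        1.80672412e-02,  5.22325587e-03,  1.43782859e-04]), 'ee_pos': array([ 0.26932555, -0.5636628 ,  0.2307702 ]), 'tool_rot': array([-3.06289138e+00, -6.94243812e-01,  4.61438753e-04]), 'contact_force': array([ 0.07056479, -0.62855658,  0.61605965]), 'torque': array([-0.00432935, -0.02053966,  0.03120863]), 'gripper_force': 0.0, 'opening': 0.0852675938519885} 0.0187
```

View pics/scene0.png

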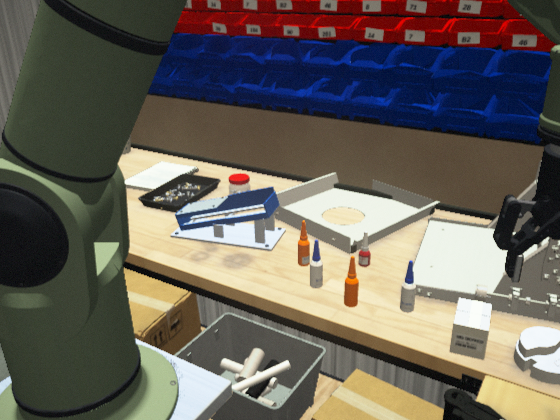

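View pics/top0.png

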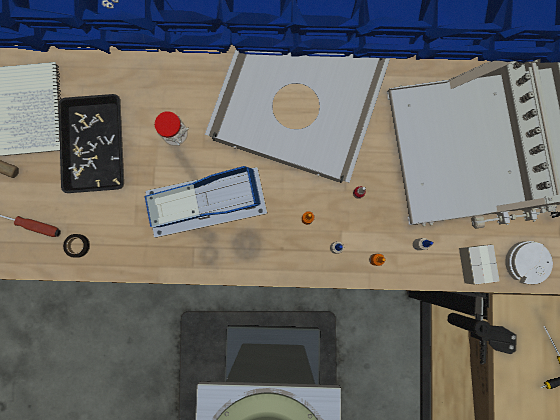

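Candidates for the blue-capped bottle:
- **Blue cap, white body:** scene (316,265) / top (337,248), and scene (408,288) / top (425,244). These are the ones I choose.
- **Orange look-alikes:** scene (304,245) and (351,283) / top (307,217) and (377,259).
- **Red bottle:** scene (364,250) / top (360,191).

The chute is at top (205,200), with its high end on the right and the clear roof on the left.

```bash
cat > h.py <<'E'
import numpy as np, cv2
from workcell import ctrl
def cam(n):
    m=ctrl.camera_model(n); return m["mtx"],cv2.Rodrigues(m["rvec"])[0],m["tvec"]
def plane(n,uv,z):
    K,R,t=cam(n); d=R.T@np.linalg.solve(K,[*uv,1.]); c=-R.T@t
    return c+d*(z-c[2])/d[2]
def proj(n,P):
    K,R,t=cam(n); q=K@(R@np.asarray(P,float)+t); return q[:2]/q[2]
def blobs(n,im,lo,hi,roi,amin=8):
    h=cv2.cvtColor(im,cv2.COLOR_RGB2HSV); m=cv2.inRange(h,lo,hi)
    k=np.zeros_like(m); x0,y0,x1,y1=roi; k[y0:y1,x0:x1]=255
    m&=k; c,_=cv2.findContours(m,cv2.RETR_EXTERNAL,cv2.CHAIN_APPROX_NONE)
    return m,[q[:,0] for q in c if len(q)>=amin]
E
python3 - <<'E'
from h import *
s=cv2.imread("pics/scene0.png"); t=cv2.imread("pics/top0.png")
for n,im,roi in(("scene",s,(290,225,440,330)),("top",t,(290,170,450,280))):
    m,c=blobs(n,im[:,:,::-1].copy(),(105,90,30),(130,255,255),roi,6)
    for q in c:
        top=q[q[:,1].argmin()]; print(n,len(q),q.min(0),q.max(0),top,plane(n,top,.102))
def crop(im,x0,y0,x1,y1,f): return cv2.resize(im[y0:y1,x0:x1],None,fx=f,fy=f,interpolation=cv2.INTER_CUBIC)
a=crop(t,140,155,280,245,5) #700x450
b=crop(s,290,225,430,315,5)
cv2.imwrite("pics/c1.png",a); cv2.imwrite("pics/c2.png",b)
E
```

```text
scene 49 [405 261] [412 283] [410 261] [ 0.4689979  -0.32960601  0.102     ]
scene 47 [313 240] [319 260] [315 240] [ 0.45636864 -0.14104586  0.102     ]
top 18 [335 244] [341 250] [337 244] [ 0.46207379 -0.13435825  0.102     ]
top 23 [422 240] [432 246] [425 240] [ 0.47550314 -0.31659057  0.102     ]
```

View pics/c1.png

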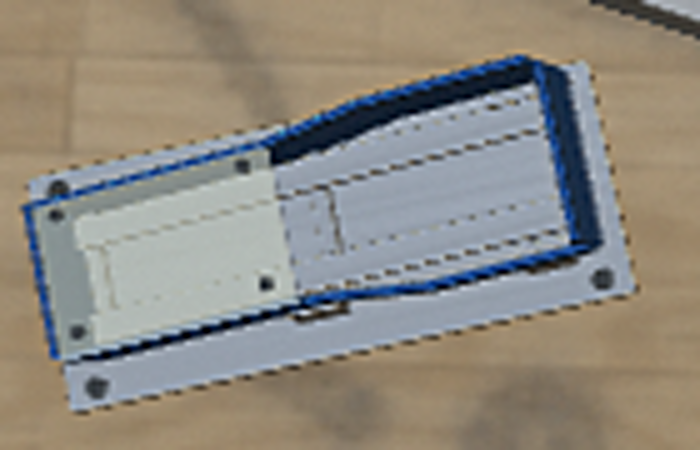

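View pics/c2.png

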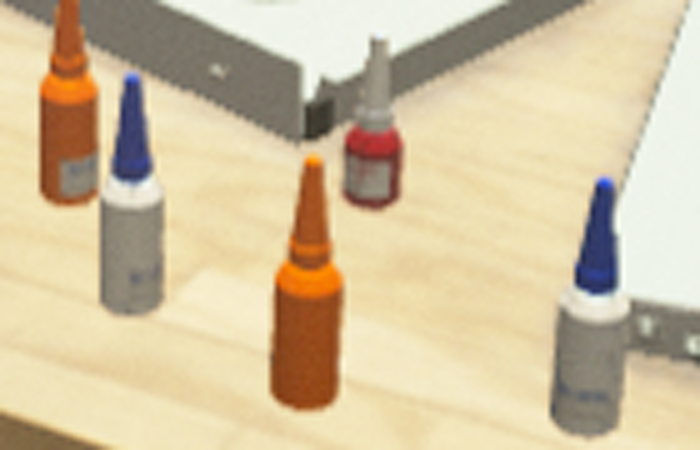

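The crops confirm the two blue-capped white bottles. Their tips are at scene (316.8,239.8) and (411,261), and their base fronts at (316,287) and (407,311.5). The chute's foot-plate corners in the top view are (154.6,237), (267.2,213), (256.4,167.2) and (145.8,190.8), with the high end on the right.

```bash
python3 - <<'E'
from h import *
np.set_printoptions(precision=4,suppress=True)
for n in("scene","top"):
    K,R,t=cam(n); print(n,"cam at",-R.T@t)
c=[(154.6,237),(267.2,213),(256.4,167.2),(145.8,190.8)]
P=np.array([plane("top",u,.003) for u in c]); print(P)
print("sides",np.linalg.norm(P-np.roll(P,-1,0),axis=1))
up=(P[1]-P[0]+P[2]-P[3]); dy=-up[:2]/np.linalg.norm(up[:2]); dx=np.array([dy[1],-dy[0]])
print("ctr",P.mean(0),"y",dy,"x",dx,"yaw",np.arctan2(dx[1],dx[0]))
O=np.r_[P.mean(0)[:2],0]; X=np.r_[dx,0];Y=np.r_[dy,0];Z=np.array([0,0,1.])
for nm,p in dict(bay=(0,-.055,.071),back=(.037,-.055,.107),endtopB=(.037,-.113,.112),foot=(0,.113,.023)).items():
    w=O+p[0]*X+p[1]*Y+p[2]*Z; print(nm,w,"top",proj("top",w),"scene",proj("scene",w))
for b,(tip,base,tt) in dict(b1=((316.8,239.8),(316.2,286),(340,246)),b2=((411,261),(407,310),(431,241))).items():
    print(b,"tip",plane("scene",tip,.102),"base~",plane("scene",base,0),"toptip",plane("top",tt,.102))
for b,(uv) in dict(orA=(303.4,221),orB=(352.5,256.5),red=(365.5,233)).items(): print(b,plane("scene",uv,.102 if b!="red" else .08))
# triangulate top-view blobs of cap center at z~.08
for b,uv in dict(b1=(338,247),b2=(427,243)).items(): print(b,plane("top",uv,.08))
E
```

```text
scene cam at [-0.3466 -0.5766  0.5798]
top cam at [ 0.429  -0.0136  1.14  ]
[[0.4694 0.2682 0.003 ]
 [0.5313 0.0145 0.003 ]
 [0.6364 0.0426 0.003 ]
 [0.5744 0.2939 0.003 ]]
sides [0.2612 0.1088 0.2589 0.1081]
ctr [0.5529 0.1548 0.003 ] y [-0.2382  0.9712] x [0.9712 0.2382] yaw 0.24053681812265412
bay [0.566  0.1014 0.071 ] top [226.6552 192.9698] scene [247.2327 209.5642]
back [0.6019 0.1102 0.107 ] top [221.3338 173.546 ] scene [252.1704 189.8119]
endtopB [0.6157 0.0539 0.112 ] top [248.3802 167.347 ] scene [274.9474 190.2697]
foot [0.5259 0.2646 0.023 ] top [155.3726 211.4108] scene [185.5661 219.7235]
b1 tip [ 0.4588 -0.1437  0.102 ] base~ [ 0.4522 -0.1466  0.    ] toptip [ 0.4581 -0.1406  0.102 ]
b2 tip [ 0.4699 -0.3312  0.102 ] base~ [ 0.4641 -0.3339  0.    ] toptip [ 0.4738 -0.329   0.102 ]
orA [ 0.5203 -0.0783  0.102 ]
orB [ 0.4328 -0.2326  0.102 ]
red [ 0.5733 -0.198   0.08  ]
b1 [ 0.4565 -0.1391  0.08  ]
b2 [ 0.4703 -0.3272  0.08  ]
```

```bash
cat >> h.py <<'E'
from scipy.spatial.transform import Rotation as Ro
G=.0187
YAW=.2405; O=np.array([.5529,.1548,0]); X=np.array([np.cos(YAW),np.sin(YAW),0]); Y=np.array([-np.sin(YAW),np.cos(YAW),0]); Z=np.array([0,0,1.])
S=Y*np.cos(.28)-Z*np.sin(.28); N=Y*np.sin(.28)+Z*np.cos(.28); BAY=O-.055*Y+.071*Z
def frame(z,y): return Ro.from_matrix(np.c_[np.cross(y,z),y,z])
def grasp_R(psi,tilt,s):
    d=np.array([np.cos(psi),np.sin(psi),0]); return frame(d*np.sin(tilt)-Z*np.cos(tilt), s*np.array([-d[1],d[0],0]))
def place_R(a,s): return frame(X*np.cos(a)-N*np.sin(a), s*S)
def delta(gp,R):
    o=ctrl.get_obs(); R0=Ro.from_rotvec(o["tool_rot"]); p=np.asarray(gp)+G*R.as_matrix()[:,2]
    d=R0.inv().apply(p-o["ee_pos"])/.15; r=(R0.inv()*R).as_rotvec()/(np.pi/2)
    return np.round(np.r_[d,r],3).tolist()
def st():
    o=ctrl.get_obs(); R=Ro.from_rotvec(o["tool_rot"]).as_matrix()
    print("t",round(o["t"],2),"grasp",(o["ee_pos"]-G*R[:,2]).round(4),"z",R[:,2].round(3),"y",R[:,1].round(3),"q",o["joint_pos"].round(2),"F",o["contact_force"].round(1),"open",round(o["opening"],4))
E
python3 - <<'E'
from h import *
b2=np.array([.471,-.329,.036])
for s in(1,-1):
    R=grasp_R(0,np.pi/4,s); z=R.as_matrix()[:,2]; print(s,delta(b2-.13*z,R))
E
```

```text
1 [1.414, -1.057, 0.775, -0.663, -0.151, -1.6]
-1 [1.414, -1.057, 0.775, -0.112, 0.492, 0.269]
```

>>> arm_command:
  plan:
    - [0.7,-0.53,0.2,-0.112,0.492,0.269,-0.2]
    - [0.7,-0.53,0.2,-0.112,0.492,0.269,-0.2]
    - [0.7,-0.53,0.2,-0.112,0.492,0.269,-0.2]
    - [0.7,-0.53,0.2,-0.112,0.492,0.269,-0.2]
    - [0.7,-0.53,0.2,-0.112,0.492,0.269,-0.2]
    - [0.7,-0.53,0.2,-0.112,0.492,0.269,-0.2]
    - [0.7,-0.53,0.2,-0.112,0.492,0.269,-0.2]
    - [0.7,-0.53,0.2,-0.112,0.492,0.269,-0.2]
    - [0.7,-0.53,0.2,-0.112,0.492,0.269,-0.2]
    - [0.7,-0.53,0.2,-0.112,0.492,0.269,-0.2]

```text
t: 0.93
ee_pos: [0.3283, -0.4474, 0.2006]
tool_rot: [-2.902, 0.005, -1.202]
contact_force: [1.2, -1.0, 0.8]
opening: 0.051
gripper_force: 0.0
```

```bash
python3 - <<'E'
from h import *
st()
b2=np.array([.471,-.329,.036])
R=grasp_R(0,np.pi/4,-1); z=R.as_matrix()[:,2]; print(delta(b2-.12*z,R))
E
```

```text
t 0.93 grasp [ 0.3151 -0.4474  0.2138] z [ 0.707 -0.001 -0.707] y [-0.003 -1.    -0.001] q [ 1.72  0.53 -0.64  2.11 -1.02  0.49  0.53] F [ 1.2 -1.   0.8] open 0.051
[-0.106, -0.79, 0.772, 0.001, 0.0, -0.002]
```

>>> arm_command:
  plan:
    - [-0.106,-0.79,0.772,0,0,0,-0.2]
    - [-0.106,-0.79,0.772,0,0,0,-0.2]
    - [-0.106,-0.79,0.772,0,0,0,-0.2]
    - [-0.106,-0.79,0.772,0,0,0,-0.2]
    - [-0.106,-0.79,0.772,0,0,0,-0.2]
    - [-0.106,-0.79,0.772,0,0,0,-0.2]
    - [-0.106,-0.79,0.772,0,0,0,-0.2]
    - [-0.106,-0.79,0.772,0,0,0,-0.2]

```text
t: 1.6
ee_pos: [0.3889, -0.3604, 0.1385]
tool_rot: [-2.868, -0.037, -1.149]
contact_force: [-0.0, 0.4, 0.1]
opening: 0.0512
gripper_force: 0.0
```

```bash
python3 - <<'E'
from h import *
st()
b2=np.array([.471,-.329,.036])
R=grasp_R(0,np.pi/4,-1); print(delta(b2,R))
s=ctrl.read_camera("scene")[:,:,::-1]; t=ctrl.read_camera("top")[:,:,::-1]
f=lambda im,x0,y0,x1,y1:cv2.resize(im[y0:y1,x0:x1],None,fx=3,fy=3,interpolation=cv2.INTER_CUBIC)
cv2.imwrite("pics/p3.png",np.hstack([f(s,300,190,430,330),f(t,310,150,440,290)]))
E
```

```text
t 1.6 grasp [ 0.376  -0.3615  0.152 ] z [ 0.689  0.057 -0.722] y [ 0.041 -0.998 -0.039] q [ 1.7   0.69 -0.89  2.24 -1.26  0.16  0.73] F [-0.   0.4  0.1] open 0.0512
[-0.072, -0.152, 1.007, -0.036, 0.015, 0.001]
```

View pics/p3.png

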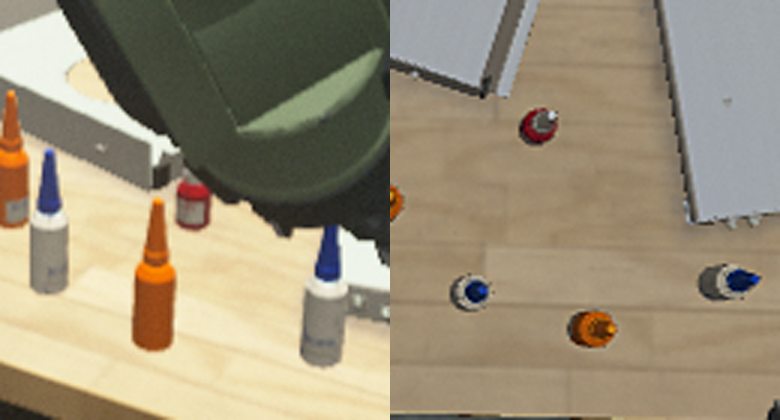

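The crop shows both blue bottles still standing and undisturbed (scene about (316,287) and (407,311)), with the arm above the right one. But q5 and q6 are at their lower limits, so I'll fit the arm's kinematics and plan a better approach.

```bash
cat >> h.py <<'E'
from scipy.optimize import least_squares
def fk(q,p):
    h,a1,L1,a2,L2,a3,Lt=p
    def rz(a):return Ro.from_rotvec([0,0,a])
    def ry(a):return Ro.from_rotvec([0,a,0])
    R=rz(-q[0]); x=np.array([0,0,h]); x=x+R.apply([a1,0,0])
    R=R*ry(q[1])*rz(SG[0]*q[2]); x=x+R.apply([a2,0,L1]); R=R*ry(q[3])*rz(SG[1]*q[4]); x=x+R.apply([a3,0,L2])
    R=R*ry(q[5])*rz(SG[2]*q[6]); x=x+R.apply([0,0,Lt]); return x,R
SG=[-1,-1,-1]
E
python3 - <<'E'
import h
from h import *
import itertools
D=[([1.05480904,.52198835,-.03633173,1.59992833,.02119168,1.02110957,-.112782],[.26932555,-.5636628,.2307702],[-3.06289,-.69424,.00046])]
o=ctrl.get_obs(); D.append((o["joint_pos"],o["ee_pos"],o["tool_rot"]))
D.append(([1.72,.53,-.64,2.11,-1.02,.49,.53],[.3283,-.4474,.2006],[-2.902,.005,-1.202]))
for sg in itertools.product((1,-1),repeat=3):
    h.SG[:]=sg
    e=[((fk(q,[0]*7)[1].inv()*Ro.from_rotvec(r))) for q,_,r in D]
    print(sg,[(a.magnitude()).round(3) for a in e],[ (e[0].inv()*a).magnitude().round(3) for a in e[1:]])
    f=lambda p:np.concatenate([fk(q,p)[0]-x for q,x,_ in D]+[[1e-3*p[1],1e-3*p[3],1e-3*p[5]]])
    s=least_squares(f,[.3,0,.4,0,.4,0,.3]); print("  ",s.x.round(4),np.abs(s.fun).max().round(4))
E
```

```text
Traceback (most recent call last):
AttributeError: 'float' object has no attribute 'round'
```

```bash
python3 - <<'E'
import h
from h import *
import itertools
D=[([1.05480904,.52198835,-.03633173,1.59992833,.02119168,1.02110957,-.112782],[.26932555,-.5636628,.2307702],[-3.06289,-.69424,.00046])]
o=ctrl.get_obs(); D.append((o["joint_pos"],o["ee_pos"],o["tool_rot"]))
D.append(([1.72,.53,-.64,2.11,-1.02,.49,.53],[.3283,-.4474,.2006],[-2.902,.005,-1.202]))
for sg in itertools.product((1,-1),repeat=3):
    h.SG[:]=sg
    e=[((fk(q,[0]*7)[1].inv()*Ro.from_rotvec(r))) for q,_,r in D]
    f=lambda p:np.concatenate([fk(q,p)[0]-x for q,x,_ in D]+[[1e-3*p[1],1e-3*p[3],1e-3*p[5]]])
    s=least_squares(f,[.3,0,.4,0,.4,0,.3]); print(sg,"rot",[round(float((e[0].inv()*a).magnitude()),3) for a in e[1:]],e[0].as_rotvec().round(3),s.x.round(4),np.abs(s.fun).max().round(4))
E
```

```text
(1, 1, 1) rot [1.584, 1.627] [-0.     0.     1.711] [-0.4556  0.5456  0.3054 -0.4994  0.5992  0.3213 -0.8009] 0.1041
(1, 1, -1) rot [1.766, 1.675] [-0.     0.     1.486] [-0.4556  0.5456  0.3054 -0.4994  0.5992  0.3213 -0.8009] 0.1041
(1, -1, 1) rot [3.007, 2.242] [-0.03   0.028  1.733] [ 2.0062  0.5662 -0.7948 -0.1674  1.4384  1.1885 -0.5974] 0.0192
(1, -1, -1) rot [1.72, 1.212] [-0.026  0.03   1.508] [ 2.0062  0.5662 -0.7948 -0.1674  1.4384  1.1885 -0.5974] 0.0192
(-1, 1, 1) rot [0.918, 1.082] [ 0.029 -0.029  1.774] [-0.1231 -0.0779  0.4342  0.3517  0.1012 -0.1683 -0.0693] 0.0447
(-1, 1, -1) rot [2.55, 2.083] [ 0.025 -0.031  1.548] [-0.1231 -0.0779  0.4342  0.3517  0.1012 -0.1683 -0.0693] 0.0447
(-1, -1, 1) rot [1.685, 1.275] [0.    0.    1.796] [ 0.3306  0.0762  0.4649 -0.0495  0.4093 -0.0163  0.3268] 0.0491
(-1, -1, -1) rot [0.0, 0.01] [0.    0.    1.571] [ 0.3306  0.0761  0.4649 -0.0495  0.4093 -0.0163  0.3268] 0.0491
```

```bash
python3 - <<'E'
from h import *
print(delta([.42,-.30,.26],frame(-Z,np.array([.34,-.94,0])/np.hypot(.34,.94))))
E
```

```text
[0.626, -0.421, -0.327, 0.051, -0.486, -0.195]
```

>>> arm_command:
  plan:
    - [0.4,-0.2,-0.4,0,0,0,-0.2]
    - [0.4,-0.2,-0.4,0,0,0,-0.2]
    - [0.4,-0.2,-0.4,0,0,0,-0.2]
    - [0.626,-0.421,-0.327,0.051,-0.486,-0.195,-0.2]
    - [0.626,-0.421,-0.327,0.051,-0.486,-0.195,-0.2]
    - [0.626,-0.421,-0.327,0.051,-0.486,-0.195,-0.2]

```text
t: 2.2
ee_pos: [0.4155, -0.3039, 0.2371]
tool_rot: [-2.94, -0.151, -0.918]
contact_force: [1.4, -0.3, -0.5]
opening: 0.0515
gripper_force: 0.0
```

```bash
python3 - <<'E' > d1.txt
from h import *
o=ctrl.get_obs(); print(o["joint_pos"].tolist(),o["ee_pos"].tolist())
E
cat d1.txt; python3 - <<'E'
from h import *
print(delta([.42,-.30,.26],frame(-Z,np.array([.34,-.94,0])/np.hypot(.34,.94))))
E
```

```text
[1.2744685202620283, 0.2905331580456211, -0.5408123265142859, 2.181123804022712, -0.8133148559457238, 0.4571923541107549, 0.007538928758977036] [0.41554123569467843, -0.3038734991068895, 0.2370948443272904]
[0.042, -0.023, -0.004, 0.03, -0.386, -0.151]
```

>>> arm_command:
  plan:
    - [0.042,-0.023,0,0.03,-0.386,-0.151,-0.2]
    - [0.042,-0.023,0,0.03,-0.386,-0.151,-0.2]
    - [0.042,-0.023,0,0.03,-0.386,-0.151,-0.2]
    - [0.042,-0.023,0,0.03,-0.386,-0.151,-0.2]
    - [0.042,-0.023,0,0.03,-0.386,-0.151,-0.2]
    - [0.042,-0.023,0,0.03,-0.386,-0.151,-0.2]

```text
t: 2.7
ee_pos: [0.4205, -0.3014, 0.2412]
tool_rot: [3.095, 0.532, 0.026]
contact_force: [0.4, 1.3, -0.8]
opening: 0.0511
gripper_force: 0.0
```

```bash
python3 - <<'E' > d2.txt
from h import *
o=ctrl.get_obs(); print(o["joint_pos"].tolist(),o["ee_pos"].tolist())
E
python3 - <<'E'
from h import *
D=[([1.05480904,.52198835,-.03633173,1.59992833,.02119168,1.02110957,-.112782],[.26932555,-.5636628,.2307702]),([1.72,.53,-.64,2.11,-1.02,.49,.53],[.3283,-.4474,.2006]),([1.70,.69,-.89,2.24,-1.26,.16,.73],[.3889,-.3604,.1385])]
for f in("d1.txt","d2.txt"):
    t=open(f).read().replace("] [","]|[").split("|"); D.append((eval(t[0]),eval(t[1])))
print(D[-1])
# linear in link vectors: x=h z + R1 v1 + R3 v3 + R5 v5 + R7 z Lt (+R2,R4,R6 y absorbed)
def mats(q):
    I=np.eye(3);rz=lambda a:Ro.from_rotvec([0,0,a]).as_matrix();ry=lambda a:Ro.from_rotvec([0,a,0]).as_matrix()
    R1=rz(-q[0]);R2=R1@ry(q[1]);R3=R2@rz(-q[2]);R4=R3@ry(q[3]);R5=R4@rz(-q[4]);R6=R5@ry(q[5])
    return np.c_[Z,R1[:,:2],R3,R4[:,0],R5,R6[:,0],R6[:,2]]
A=np.vstack([mats(q) for q,_ in D]); b=np.concatenate([x for _,x in D])
n=A.shape[1]; x=np.linalg.solve(A.T@A+1e-6*np.eye(n),A.T@b); print(x.round(4),np.abs(A@x-b).max().round(4))
E
```

```text
([0.6578965801955716, 0.3373618314453447, -0.1835026626344637, 1.8729848444897104, 0.06401947013257185, 0.9236271780083702, -0.783496015765351], [0.4204656969823401, -0.30142299479807455, 0.24121351689667442])
[ 0.3098 -0.0031 -0.0325  0.0035 -0.029   0.5259 -0.0105 -0.0014  0.0021
  0.4187  0.0024  0.3237] 0.0004
```

```bash
cat >> h.py <<'E'
PX=np.array([.3098,-.0031,-.0325,.0035,-.029,.5259,-.0105,-.0014,.0021,.4187,.0024,.3237])
LO=np.array([-2.91,-.3,-1.5,.17,-1.26,.16,-2.52]);HI=np.array([2.91,2.13,1.42,2.43,4.41,1.93,2.52])
def FK(q):
    rz=lambda a:np.array([[np.cos(a),-np.sin(a),0],[np.sin(a),np.cos(a),0],[0,0,1]]);ry=lambda a:np.array([[np.cos(a),0,np.sin(a)],[0,1,0],[-np.sin(a),0,np.cos(a)]])
    R1=rz(-q[0]);R2=R1@ry(q[1]);R3=R2@rz(-q[2]);R4=R3@ry(q[3]);R5=R4@rz(-q[4]);R6=R5@ry(q[5])
    return np.c_[Z,R1[:,:2],R3,R4[:,0],R5,R6[:,0],R6[:,2]]@PX, R6@rz(-q[6]+np.pi/2)
def ik(gp,R,q0,w=.003):
    M=R.as_matrix(); p=np.asarray(gp)+G*M[:,2]
    def f(q):
        x,K=FK(q); return np.r_[(x-p)*5,(K-M).ravel(),w*(q-q0)]
    m=.05; s=least_squares(f,np.clip(q0,LO+m+.01,HI-m-.01),bounds=(LO+m,HI-m)); x,K=FK(s.x)
    return s.x,np.linalg.norm(x-p),np.linalg.norm(K-M)
E
cat > t.py <<'E'
from h import *
B1=np.array([.457,-.142,.0]);B2=np.array([.471,-.329,0])
q0=ctrl.get_obs()["joint_pos"]
h0=.038
for a in(45,52,60):
    al=np.radians(a)
    for s in(1,-1):
        q,e,r=ik(BAY+X*(.029-h0)+N*.014,place_R(al,s),np.r_[-.2,.4,0,1.9,0,.6,q0[6]]); print("place",a,s,q.round(2),e.round(4),r.round(3))
    for nm,B,ps in(("b1",B1,(-30,-60,-75)),("b2",B2,(-40,0,-110,-125))):
        for psi in ps:
            for s in(1,-1):
                best=min((ik(B+Z*h0,grasp_R(np.radians(psi),al,s),np.r_[q0[0]+d,.4,0,1.9,q5,.6,q7]) for d in(0,-.5) for q5 in(0,1.5,3.) for q7 in(-1.2,1.2)),key=lambda v:v[1]+.1*v[2])
                q,e,r=best; 
                if e<.003 and r<.02: print(nm,a,psi,s,q.round(2))
E
time python3 t.py
```

```text
place 45 1 [ 0.47  1.22 -1.32  2.38  2.27  1.5  -0.13] 0.0001 0.001
place 45 -1 [-1.19  0.79  0.95  2.18 -1.21  0.21 -0.65] 0.0472 0.525
b1 45 -60 1 [ 0.41  1.02 -0.9   2.38  1.82  1.49 -1.37]
b1 45 -60 -1 [ 0.41  1.02 -0.89  2.38  1.82  1.49  1.78]
b1 45 -75 1 [-0.21  0.81 -0.13  2.29  1.5   0.88 -1.52]
b1 45 -75 -1 [-0.23  0.81 -0.11  2.29  1.49  0.87  1.62]
b2 45 -40 1 [ 1.    0.95 -0.77  2.37  2.5   1.06 -0.89]
b2 45 -40 -1 [ 0.85  0.87 -0.58  2.38  2.57  0.98  2.07]
b2 45 0 1 [ 1.55  1.12 -1.05  2.22  2.59  0.4   0.11]
b2 45 0 -1 [ 0.81  0.81 -0.06  2.28  3.91  0.72  1.56]
b2 45 -110 1 [ 0.15  0.88 -0.04  1.91  1.07  0.94 -1.15]
b2 45 -110 -1 [0.09 0.88 0.04 1.91 1.03 0.89 2.02]
b2 45 -125 1 [-0.03  0.95  0.28  1.78  0.61  0.91 -0.94]
b2 45 -125 -1 [0.14 0.93 0.02 1.76 0.81 1.04 2.05]
place 52 1 [-0.11  0.68 -0.49  2.35  2.21  0.8  -0.65] 0.0 0.0
place 52 -1 [-1.14  0.78  0.9   2.18 -1.21  0.21 -0.62] 0.0352 0.388
b1 52 -60 1 [ 0.48  1.24 -1.07  2.38  1.9   1.88 -1.36]
b1 52 -60 -1 [ 0.47  1.24 -1.06  2.38  1.89  1.87  1.78]
b1 52 -75 1 [-0.29  0.88 -0.11  2.29  1.49  0.99 -1.6 
[... 415 characters left out ...]
2.27  1.93  0.6  -0.42] 0.0 0.0
place 60 -1 [-1.1   0.77  0.86  2.18 -1.21  0.21 -0.6 ] 0.0211 0.23
b1 60 -60 1 [ 0.29  1.21 -0.86  2.38  1.87  1.88 -1.55]
b1 60 -60 -1 [ 0.28  1.21 -0.86  2.38  1.87  1.87  1.59]
b1 60 -75 1 [-0.37  0.96 -0.07  2.27  1.46  1.1  -1.68]
b1 60 -75 -1 [-0.38  0.96 -0.06  2.27  1.46  1.09  1.46]
b2 60 0 1 [ 1.76  1.45 -1.19  2.26  2.87  0.47  0.2 ]
b2 60 0 -1 [ 0.88  0.97 -0.04  2.32  3.93  1.12  1.71]
b2 60 -110 1 [-0.24  1.06  0.39  1.89  0.88  0.87 -1.12]
b2 60 -110 -1 [-0.14  1.03  0.25  1.88  0.98  0.97  1.95]
b2 60 -125 1 [-0.14  1.09  0.34  1.7   0.65  1.08 -1.03]
b2 60 -125 -1 [0.02 1.05 0.1  1.69 0.83 1.22 1.98]
real	0m34.892s
user	0m35.465s
sys	0m0.052s
```

```bash
cat >> h.py <<'E'
B1=np.array([.457,-.142,.0]);B2=np.array([.471,-.329,0]); AL=np.radians(50); H0=.040
def dq(q):
    p,K=FK(q); R=Ro.from_matrix(K); return delta(p-G*K[:,2],R)
def show(n,v): print(n,v[0].round(3).tolist(),round(v[1],4),round(v[2],3))
E
python3 - <<'E'
from h import *
q0=ctrl.get_obs()["joint_pos"]; st()
R=grasp_R(np.radians(-108),AL,-1); z=R.as_matrix()[:,2]
g=ik(B2+Z*H0,R,np.r_[.1,.9,0,1.9,1.05,.95,2.0]); show("g2",g)
pg=ik(B2+Z*H0-.13*z,R,g[0]); show("pre2",pg)
up=ik(B2+Z*(H0+.16),R,g[0]); show("up2",up)
P=place_R(AL,1); pl=BAY+X*(.029-H0)+N*.014
k=ik(pl,P,np.r_[-.15,.65,-.4,2.3,2.1,.7,-.5]); show("place",k)
k2=ik(pl+.12*Z,P,k[0]); show("above",k2)
R1=grasp_R(np.radians(-75),AL,-1); show("g1",ik(B1+Z*H0,R1,np.r_[-.3,.88,-.1,2.29,1.49,.97,1.5]))
for f in(.33,.67,1): print(f,dq(q0+f*(pg[0]-q0)),FK(q0+f*(pg[0]-q0))[0].round(3),FK(q0+f*(pg[0]-q0))[1][:,2].round(2))
E
```

```text
t 2.7 grasp [ 0.4202 -0.3015  0.2599] z [ 0.017  0.002 -1.   ] y [ 0.334 -0.943  0.004] q [ 0.66  0.34 -0.18  1.87  0.06  0.92 -0.78] F [ 0.4  1.3 -0.8] open 0.0511
g2 [0.066, 0.91, 0.026, 1.922, 1.105, 0.961, 1.947] 0.0 0.0
pre2 [-0.041, 0.775, -0.06, 1.874, 0.925, 1.16, 2.049] 0.0 0.0
up2 [0.089, 0.624, -0.004, 1.915, 0.976, 1.126, 2.227] 0.0 0.0
place [-0.102, 0.697, -0.493, 2.375, 2.276, 0.851, -0.704] 0.0 0.0
above [-0.119, 0.377, -0.451, 2.331, 1.933, 0.572, -0.376] 0.0 0.0
g1 [-0.281, 0.851, -0.098, 2.29, 1.489, 0.947, 1.567] 0.0 0.0
0.33 [0.039, -0.134, 0.431, 0.082, -0.19, -0.826] [ 0.42  -0.28   0.177] [-0.23 -0.16 -0.96]
0.67 [0.2, -0.153, 0.714, 0.369, -0.374, -1.641] [ 0.443 -0.27   0.135] [-0.34 -0.45 -0.83]
1 [0.588, -0.168, 0.874, -0.619, 0.293, 1.303] [ 0.497 -0.248  0.112] [-0.24 -0.73 -0.64]
```

>>> arm_command:
  plan:
    - [0,0,0,0.08,-0.19,-0.83,-0.2]
    - [0,0,0,0.08,-0.19,-0.83,-0.2]
    - [0,0,0,0.08,-0.19,-0.83,-0.2]
    - [0,0,0,0.08,-0.19,-0.83,-0.2]
    - [0,0,0,0.08,-0.19,-0.83,-0.2]
    - [0,0,0,0.08,-0.19,-0.83,-0.2]
    - [0,0,0,0.08,-0.19,-0.83,-0.2]
    - [0,0,0,0.08,-0.19,-0.83,-0.2]
    - [0,0,0,0.08,-0.19,-0.83,-0.2]
    - [0,0,0,0.08,-0.19,-0.83,-0.2]
    - [0,0,0,0.08,-0.19,-0.83,-0.2]

```text
t: 3.62
ee_pos: [0.4205, -0.3001, 0.2399]
tool_rot: [-2.06, -2.255, 0.422]
contact_force: [-0.1, 0.1, -0.2]
opening: 0.0515
gripper_force: 0.0
```

```bash
python3 - <<'E'
from h import *
q0=ctrl.get_obs()["joint_pos"]; st()
R=grasp_R(np.radians(-108),AL,-1); z=R.as_matrix()[:,2]
pg=ik(B2+Z*H0-.17*z,R,np.r_[-.04,.77,-.06,1.87,.93,1.16,2.05]); show("pre2",pg)
for f in(.5,1):
    p,K=FK(q0+f*(pg[0]-q0)); p[2]+=.06*(1-f); print(f,delta(p-G*K[:,2],Ro.from_matrix(K)),p.round(3))
E
```

```text
t 3.62 grasp [ 0.4247 -0.2971  0.2578] z [-0.225 -0.161 -0.961] y [ 0.968  0.07  -0.239] q [ 0.65  0.43 -0.39  1.78  0.41  1.17  0.16] F [-0.1  0.1 -0.2] open 0.0515
pre2 [-0.074, 0.743, -0.082, 1.844, 0.878, 1.227, 2.076] 0.0 0.0
0.5 [0.239, 0.291, 0.133, 0.198, -0.082, -0.832] [ 0.454 -0.265  0.205]
1 [0.569, 0.759, 0.44, 0.571, -0.018, -1.614] [ 0.507 -0.219  0.137]
```

>>> arm_command:
  plan:
    - [0.24,0.29,0.13,0.198,-0.082,-0.832,-0.2]
    - [0.24,0.29,0.13,0.198,-0.082,-0.832,-0.2]
    - [0.24,0.29,0.13,0.198,-0.082,-0.832,-0.2]
    - [0.24,0.29,0.13,0.198,-0.082,-0.832,-0.2]
    - [0.24,0.29,0.13,0.198,-0.082,-0.832,-0.2]
    - [0.24,0.29,0.13,0.198,-0.082,-0.832,-0.2]
    - [0.24,0.29,0.13,0.198,-0.082,-0.832,-0.2]
    - [0.24,0.29,0.13,0.198,-0.082,-0.832,-0.2]
    - [0.24,0.29,0.13,0.198,-0.082,-0.832,-0.2]
    - [0.24,0.29,0.13,0.198,-0.082,-0.832,-0.2]
    - [0.24,0.29,0.13,0.198,-0.082,-0.832,-0.2]

```text
t: 4.53
ee_pos: [0.4547, -0.2649, 0.2057]
tool_rot: [-0.192, -2.736, 0.669]
contact_force: [-0.1, -0.2, -0.7]
opening: 0.051
gripper_force: 0.0
```

```bash
python3 - <<'E'
from h import *
st()
R=grasp_R(np.radians(-108),AL,-1); z=R.as_matrix()[:,2]
print(delta(B2+Z*H0-.17*z,R))
E
```

```text
t 4.53 grasp [ 0.461  -0.2569  0.2214] z [-0.335 -0.426 -0.84 ] y [ 0.054  0.882 -0.469] q [ 0.53  0.6  -0.59  1.78  0.76  1.37  1.03] F [-0.1 -0.2 -0.7] open 0.051
[-0.388, 0.504, 0.136, 0.239, 0.096, -0.825]
```

>>> arm_command:
  plan:
    - [-0.388,0.504,0.136,0.239,0.096,-0.825,-0.2]
    - [-0.388,0.504,0.136,0.239,0.096,-0.825,-0.2]
    - [-0.388,0.504,0.136,0.239,0.096,-0.825,-0.2]
    - [-0.388,0.504,0.136,0.239,0.096,-0.825,-0.2]
    - [-0.388,0.504,0.136,0.239,0.096,-0.825,-0.2]
    - [-0.388,0.504,0.136,0.239,0.096,-0.825,-0.2]
    - [-0.388,0.504,0.136,0.239,0.096,-0.825,-0.2]
    - [-0.388,0.504,0.136,0.239,0.096,-0.825,-0.2]
    - [-0.388,0.504,0.136,0.239,0.096,-0.825,-0.2]
    - [-0.388,0.504,0.136,0.239,0.096,-0.825,-0.2]
    - [-0.388,0.504,0.136,0.239,0.096,-0.825,-0.2]
    - [-0.388,0.504,0.136,0.239,0.096,-0.825,-0.2]

```text
t: 5.53
ee_pos: [0.5068, -0.2186, 0.1371]
tool_rot: [1.385, -1.906, 0.645]
contact_force: [-0.1, -0.1, 0.2]
opening: 0.0511
gripper_force: 0.0
```

```bash
python3 - <<'E'
from h import *
st()
R=grasp_R(np.radians(-108),AL,-1); z=R.as_matrix()[:,2]
print(delta(B2+Z*H0-.05*z,R),delta(B2+Z*H0,R))
s=ctrl.read_camera("scene")[:,:,::-1]; t=ctrl.read_camera("top")[:,:,::-1]
f=lambda im,x0,y0,x1,y1:cv2.resize(im[y0:y1,x0:x1],None,fx=2.5,fy=2.5,interpolation=cv2.INTER_CUBIC)
cv2.imwrite("pics/p4.png",np.hstack([f(s,290,120,450,330),f(t,300,110,450,320)]))
E
```

```text
t 5.53 grasp [ 0.5112 -0.205   0.1491] z [-0.238 -0.729 -0.642] y [-0.951  0.31   0.001] q [ 0.32  0.85 -0.67  1.81  1.12  1.57  1.9 ] F [-0.1 -0.1  0.2] open 0.0511
[0.001, -0.002, 0.8, 0.001, -0.0, 0.0] [0.001, -0.002, 1.133, 0.001, -0.0, 0.0]
```

View pics/p4.png

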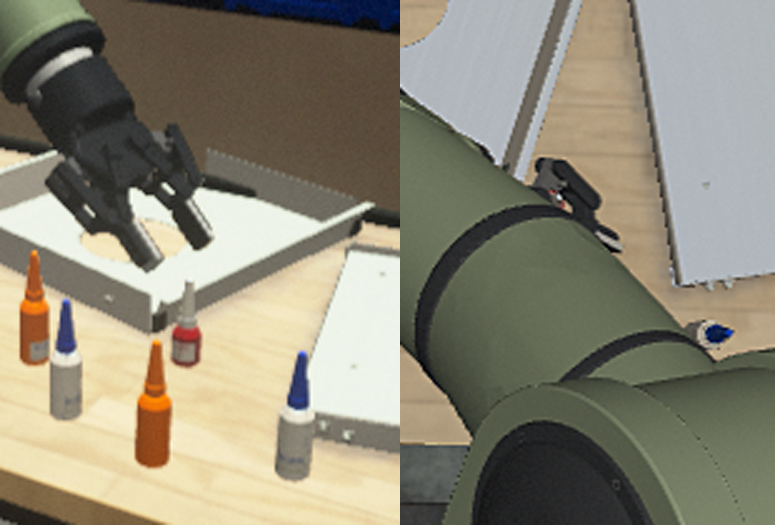

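Scene crop: the gripper is above the red bottle (scene (364,250)) and pointing down toward the right blue-capped bottle (scene (408,288)). All the bottles are still standing.

>>> arm_command:
  plan:
    - [0,0,0.2,0,0,0,-0.2]
    - [0,0,0.4,0,0,0,-0.2]
    - [0,0,0.6,0,0,0,-0.2]
    - [0,0,0.75,0,0,0,-0.2]
    - [0,0,0.85,0,0,0,-0.2]
    - [0,0,0.93,0,0,0,-0.2]
    - [0,0,1.0,0,0,0,-0.2]
    - [0,0,1.0,0,0,0,-0.2]

```text
t: 6.3
ee_pos: [0.4705, -0.3289, 0.04]
tool_rot: [1.376, -1.912, 0.645]
contact_force: [-0.5, -0.4, -0.5]
opening: 0.0515
gripper_force: 0.0
```

```bash
python3 - <<'E'
from h import *
st()
R=grasp_R(np.radians(-108),AL,-1)
print(delta(B2+Z*H0,R))
s=ctrl.read_camera("scene")[:,:,::-1]
cv2.imwrite("pics/p5.png",cv2.resize(s[180:330,300:470],None,fx=3.5,fy=3.5,interpolation=cv2.INTER_CUBIC))
E
```

```text
t 6.3 grasp [ 0.475  -0.3153  0.052 ] z [-0.241 -0.727 -0.643] y [-0.949  0.317 -0.002] q [ 0.46  0.97 -0.57  1.88  1.33  1.4   1.84] F [-0.5 -0.4 -0.5] open 0.0515
[-0.0, -0.004, 0.125, 0.003, -0.0, -0.004]
```

View pics/p5.png

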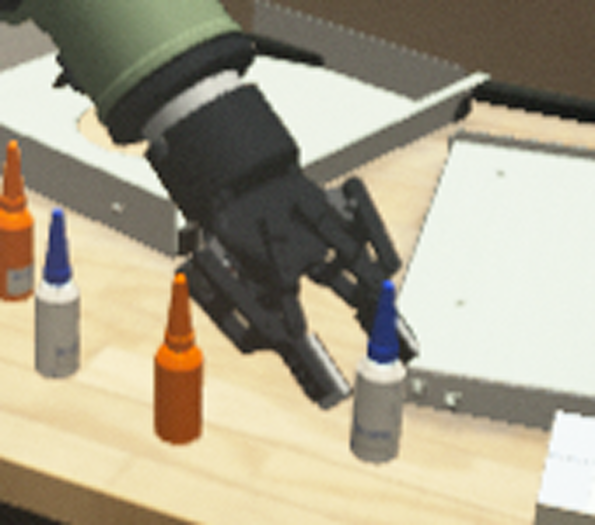

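The fingers straddle the right blue-capped bottle, with the fingertips at crop (335,390) and (405,345) and the bottle at (380,410).

>>> arm_command:
  plan:
    - [0,-0.004,0.06,0,0,0,-0.2]
    - [0,-0.004,0.125,0,0,0,-0.2]
    - [0,-0.004,0.125,0,0,0,0.2]
    - [0,-0.004,0.125,0,0,0,1]
    - [0,-0.004,0.125,0,0,0,1]
    - [0,-0.004,0.125,0,0,0,1]
    - [0,-0.004,0.125,0,0,0,1]
    - [0,-0.004,0.125,0,0,0,1]

```text
t: 7.02
ee_pos: [0.4675, -0.3413, 0.0287]
tool_rot: [1.379, -1.911, 0.645]
contact_force: [-0.3, 0.1, -0.4]
opening: 0.0245
gripper_force: 58.8
```

```bash
python3 - <<'E'
from h import *
st()
q0=ctrl.get_obs()["joint_pos"]
R=grasp_R(np.radians(-108),AL,-1)
print("up",delta(B2+Z*(H0+.15),R))
s=ctrl.read_camera("scene")[:,:,::-1]
cv2.imwrite("pics/p6.png",cv2.resize(s[220:330,340:470],None,fx=4,fy=4,interpolation=cv2.INTER_CUBIC))
E
```

```text
t 7.02 grasp [ 0.4719 -0.3277  0.0407] z [-0.239 -0.727 -0.643] y [-0.949  0.314 -0.002] q [ 0.47  0.99 -0.55  1.88  1.36  1.38  1.84] F [-0.3  0.1 -0.4] open 0.0245
up [0.769, 0.001, -0.632, 0.002, 0.0, -0.003]
```

View pics/p6.png

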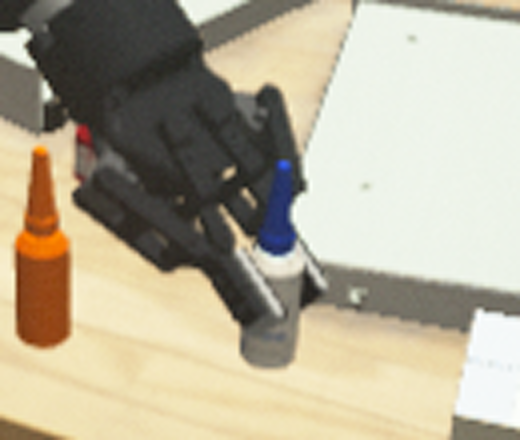

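The bottle is gripped: opening 24.5 mm, 59 N, pads on the upper body at crop (275,300). Lifting.

>>> arm_command:
  plan:
    - [0.256,0,-0.21,0,0,0,1]
    - [0.512,0,-0.42,0,0,0,1]
    - [0.769,0,-0.632,0,0,0,1]
    - [0.769,0,-0.632,0,0,0,1]
    - [0.769,0,-0.632,0,0,0,1]

```text
t: 7.48
ee_pos: [0.4679, -0.3432, 0.1831]
tool_rot: [1.377, -1.915, 0.652]
contact_force: [0.5, -0.5, -0.6]
opening: 0.0244
gripper_force: 58.9
```

```bash
cat >> h.py <<'E'
def pplace(up,h=.0407,back=0): return BAY+X*(.029-h)+N*(.013+up)-S*back
def wps(goal,fs=(.33,.67,1)):
    q0=ctrl.get_obs()["joint_pos"]
    for f in fs:
        q=q0+f*(goal-q0); p,K=FK(q); print(f,dq(q),"tcp",p.round(3),"z",K[:,2].round(2),"x",K[:,0].round(2))
E
python3 - <<'E'
from h import *
st()
P=place_R(AL,1)
k=ik(pplace(.12),P,np.r_[-.12,.377,-.45,2.33,1.93,.57,-.38]); show("above",k)
wps(k[0])
E
```

```text
t 7.48 grasp [ 0.4723 -0.3295  0.1951] z [-0.236 -0.729 -0.643] y [-0.949  0.315 -0.009] q [ 0.53  0.72 -0.63  1.88  1.2   1.46  2.07] F [ 0.5 -0.5 -0.6] open 0.0244
above [-0.189, 0.398, -0.474, 2.325, 1.872, 0.631, -0.386] 0.0 0.0
0.33 [-0.612, -0.402, -0.79, 0.265, -0.159, 0.342] tcp [ 0.572 -0.22   0.189] z [ 0.24 -0.71 -0.66] x [-0.67 -0.61  0.42]
0.67 [-1.37, -0.288, -1.736, 0.325, -0.507, 0.585] tcp [ 0.613 -0.042  0.193] z [ 0.59 -0.43 -0.68] x [-0.74 -0.64 -0.23]
1 [-2.047, 0.426, -2.467, 0.11, -0.812, 0.701] tcp [0.558 0.133 0.185] z [ 0.67 -0.05 -0.74] x [-0.7  -0.35 -0.62]
```

>>> arm_command:
  plan:
    - [-0.612,-0.402,-0.79,0.265,-0.159,0.342,1]
    - [-0.612,-0.402,-0.79,0.265,-0.159,0.342,1]
    - [-0.612,-0.402,-0.79,0.265,-0.159,0.342,1]
    - [-0.612,-0.402,-0.79,0.265,-0.159,0.342,1]
    - [-0.612,-0.402,-0.79,0.265,-0.159,0.342,1]
    - [-0.612,-0.402,-0.79,0.265,-0.159,0.342,1]
    - [-0.612,-0.402,-0.79,0.265,-0.159,0.342,1]

```text
t: 8.07
ee_pos: [0.5695, -0.2192, 0.1834]
tool_rot: [1.221, -2.483, 1.237]
contact_force: [-0.4, -0.2, -1.3]
opening: 0.0244
gripper_force: 59.1
```

```bash
python3 - <<'E'
from h import *
st()
P=place_R(AL,1)
k=ik(pplace(.12),P,np.r_[-.12,.377,-.45,2.33,1.93,.57,-.38]); show("above",k)
wps(k[0],(.5,1))
E
```

```text
t 8.07 grasp [ 0.565  -0.2059  0.1957] z [ 0.238 -0.711 -0.662] y [-0.703  0.344 -0.622] q [ 0.37  0.65 -0.7   2.04  1.46  1.25  1.24] F [-0.4 -0.2 -1.3] open 0.0244
above [-0.189, 0.398, -0.474, 2.325, 1.872, 0.631, -0.386] 0.0 0.0
0.5 [-0.891, 0.19, -0.795, 0.025, -0.288, 0.304] tcp [ 0.611 -0.043  0.189] z [ 0.59 -0.44 -0.68] x [-0.73 -0.64 -0.22]
1 [-1.388, 0.853, -1.696, -0.203, -0.496, 0.523] tcp [0.558 0.133 0.185] z [ 0.67 -0.05 -0.74] x [-0.7  -0.35 -0.62]
```

>>> arm_command:
  plan:
    - [-0.891,0.19,-0.795,0.025,-0.288,0.304,1]
    - [-0.891,0.19,-0.795,0.025,-0.288,0.304,1]
    - [-0.891,0.19,-0.795,0.025,-0.288,0.304,1]
    - [-0.891,0.19,-0.795,0.025,-0.288,0.304,1]
    - [-0.891,0.19,-0.795,0.025,-0.288,0.304,1]
    - [-0.891,0.19,-0.795,0.025,-0.288,0.304,1]
    - [-0.891,0.19,-0.795,0.025,-0.288,0.304,1]
    - [-0.891,0.19,-0.795,0.025,-0.288,0.304,1]

```text
t: 8.73
ee_pos: [0.6123, -0.0441, 0.189]
tool_rot: [-0.774, 2.403, -0.895]
contact_force: [-0.5, -0.6, -0.7]
opening: 0.0247
gripper_force: 59.1
```

```bash
python3 - <<'E'
from h import *
st()
P=place_R(AL,1)
print(delta(pplace(.12),P))
E
```

```text
t 8.73 grasp [ 0.6014 -0.0359  0.2017] z [ 0.584 -0.439 -0.683] y [-0.342  0.63  -0.697] q [ 0.29  0.61 -0.86  2.18  1.69  1.1   0.47] F [-0.5 -0.6 -0.7] open 0.0247
[-0.487, 0.886, -0.711, -0.204, -0.159, 0.276]
```

>>> arm_command:
  plan:
    - [-0.487,0.886,-0.711,-0.204,-0.159,0.276,1]
    - [-0.487,0.886,-0.711,-0.204,-0.159,0.276,1]
    - [-0.487,0.886,-0.711,-0.204,-0.159,0.276,1]
    - [-0.487,0.886,-0.711,-0.204,-0.159,0.276,1]
    - [-0.487,0.886,-0.711,-0.204,-0.159,0.276,1]
    - [-0.487,0.886,-0.711,-0.204,-0.159,0.276,1]
    - [-0.487,0.886,-0.711,-0.204,-0.159,0.276,1]
    - [-0.487,0.886,-0.711,-0.204,-0.159,0.276,1]

```text
t: 9.4
ee_pos: [0.559, 0.133, 0.1855]
tool_rot: [-0.41, 2.374, -0.234]
contact_force: [1.2, 0.2, -0.5]
opening: 0.0244
gripper_force: 59.1
```

```bash
python3 - <<'E'
from h import *
st()
P=place_R(AL,1)
print(delta(pplace(.12),P)); print(delta(pplace(.03),P)); print(delta(pplace(.002),P))
gp=pplace(.12); tip=gp-X*(.102-.0407); base=gp+X*.0407
print("tip exp",proj("scene",tip),proj("top",tip),"base",proj("scene",base),proj("top",base))
s=ctrl.read_camera("scene")[:,:,::-1]; t=ctrl.read_camera("top")[:,:,::-1]
f=lambda im,x0,y0,x1,y1:cv2.resize(im[y0:y1,x0:x1],None,fx=2.5,fy=2.5,interpolation=cv2.INTER_CUBIC)
cv2.imwrite("pics/p7.png",np.hstack([f(s,150,110,310,260),f(t,140,120,300,270)]))
E
```

```text
t 9.4 grasp [0.5464 0.134  0.1992] z [ 0.676 -0.054 -0.735] y [-0.227  0.934 -0.277] q [ 0.28  0.6  -1.1   2.31  1.82  0.97 -0.21] F [ 1.2  0.2 -0.5] open 0.0244
[0.004, 0.003, -0.001, -0.001, 0.001, -0.0]
[0.39, 0.004, 0.459, -0.001, 0.001, -0.0]
[0.51, 0.004, 0.601, -0.001, 0.001, -0.0]
tip exp [216.18947532 167.35549782] [208.34462263 225.79455513] base [234.49915257 153.09818026] [197.78216604 173.46384923]
```

View pics/p7.png

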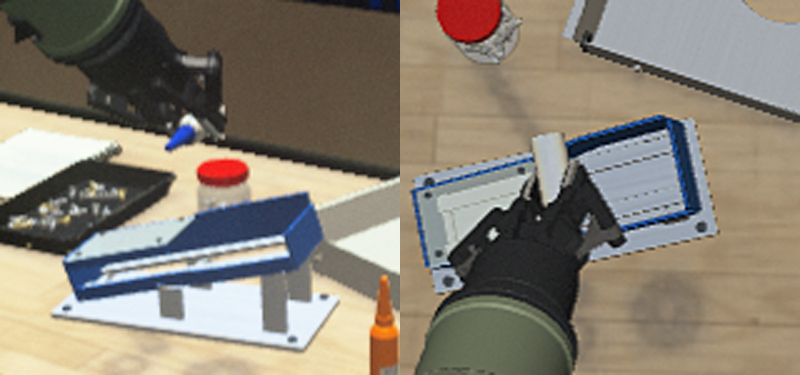

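The bottle hangs above the chute crosswise, cap toward the robot. The cap tip is at scene about (216,170), against a predicted (216,167), and the base end is at top about (199,174). I'll measure the tip more precisely.

```bash
cat > m.py <<'E'
from h import *
def meas(gp,h):
    im=ctrl.read_camera("scene"); R=im.astype(int)
    u=proj("scene",gp-X*(.08-h)).astype(int)
    m,c=blobs("scene",im,(105,120,40),(130,255,255),(u[0]-18,u[1]-14,u[0]+18,u[1]+16),6)
    q=max(c,key=len).astype(np.float32); vx,vy,x0,y0=cv2.fitLine(q,cv2.DIST_L2,0,.01,.01).ravel()
    i=q[:,0].argmin(); print("cap pts",len(q),"tip",q[i],"centre",q.min(0),q.max(0),"dir",vx/vy*1.,"line",x0,y0)
    a,b=proj("scene",gp-X*(.102-h)),proj("scene",gp-X*(.06-h)); print("exp tip",a,"shoulder",b,"dir",(a-b)[0]/(a-b)[1])
    # mid of cap, perpendicular offset of fitted line from expected, in mm along -N
    mid=(a+b)/2; dn=proj("scene",gp-X*(.08-h)-.01*N)-proj("scene",gp-X*(.08-h)); n=np.array([-vy,vx]); print("lower by mm",10*((np.array([x0,y0])-mid)@n)/(dn@n))
E
python3 - <<'E'
from m import *
o=ctrl.get_obs();z=Ro.from_rotvec(o["tool_rot"]).as_matrix()[:,2]; meas(o["ee_pos"]-G*z,.0407)
E
```

```text
cap pts 26 tip [216. 169.] centre [216. 160.] [227. 169.] dir -1.1678598 line 221.34616 164.65384
exp tip [216.29243575 167.10236292] shoulder [224.16181417 160.98002483] dir -1.285355088805882
lower by mm 2.8752138930148554
```

>>> arm_command:
  plan:
    - [0.1,0.004,0.115,0,0,0,1]
    - [0.2,0.004,0.23,0,0,0,1]
    - [0.3,0.004,0.345,0,0,0,1]
    - [0.39,0.004,0.459,0,0,0,1]
    - [0.43,0.004,0.51,0,0,0,1]
    - [0.47,0.004,0.555,0,0,0,1]
    - [0.49,0.004,0.58,0,0,0,1]
    - [0.49,0.004,0.58,0,0,0,1]

```text
t: 10.22
ee_pos: [0.5655, 0.1039, 0.0751]
tool_rot: [-0.409, 2.374, -0.23]
contact_force: [-0.9, -0.4, -0.8]
opening: 0.0242
gripper_force: 59.1
```

```bash
python3 - <<'E'
from m import *
st(); P=place_R(AL,1)
print(delta(pplace(.0),P))
o=ctrl.get_obs();z=Ro.from_rotvec(o["tool_rot"]).as_matrix()[:,2]; meas(o["ee_pos"]-G*z,.0407)
s=ctrl.read_camera("scene")[:,:,::-1]; t=ctrl.read_camera("top")[:,:,::-1]
f=lambda im,x0,y0,x1,y1:cv2.resize(im[y0:y1,x0:x1],None,fx=3.3,fy=3.3,interpolation=cv2.INTER_CUBIC)
cv2.imwrite("pics/p8.png",np.hstack([f(s,170,150,290,250),f(t,150,140,270,240)]))
E
```

```text
t 10.22 grasp [0.5529 0.1049 0.0888] z [ 0.676 -0.052 -0.735] y [-0.228  0.934 -0.275] q [ 0.25  0.88 -0.97  2.36  2.15  1.13 -0.39] F [-0.9 -0.4 -0.8] open 0.0242
[0.025, -0.009, 0.031, 0.0, 0.001, -0.001]
cap pts 112 tip [217. 219.] centre [217. 207.] [249. 223.] dir -5.0269384 line 233.54465 217.60715
exp tip [232.08666599 214.95189725] shoulder [239.24261143 207.57650511] dir -0.9702460974874613
lower by mm 13.972464500889165
```

View pics/p8.png

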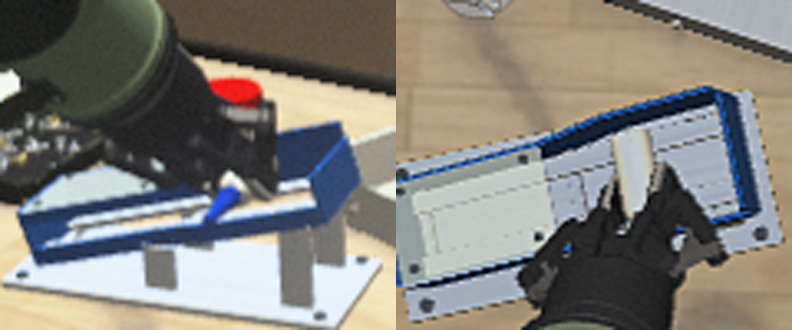

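The bottle lies crosswise just above the rails: cap tip at scene (233,217), over the front lip, and base at top (221.5,180), short of the back wall. I'll lower it about 3 mm, open and lift away.

>>> arm_command:
  plan:
    - [0.006,0,0.008,0,0,0,1]
    - [0.012,-0.005,0.015,0,0,0,1]
    - [0.012,-0.005,0.015,0,0,0,0.3]
    - [0.012,-0.005,0.015,0,0,0,0.1]
    - [0.012,-0.005,0.015,0,0,0,0]
    - [0.012,-0.005,0.015,0,0,0,-0.1]
    - [0.012,-0.005,0.015,0,0,0,-0.1]
    - [-0.02,-0.005,-0.025,0,0,0,-0.1]
    - [-0.1,-0.005,-0.12,0,0,0,-0.1]
    - [-0.2,-0.005,-0.24,0,0,0,-0.1]
    - [-0.35,-0.005,-0.42,0,0,0,-0.1]
    - [-0.51,-0.005,-0.6,0,0,0,-0.1]

```text
t: 11.37
ee_pos: [0.5572, 0.1361, 0.1904]
tool_rot: [-0.41, 2.375, -0.228]
contact_force: [1.6, -0.5, -0.2]
opening: 0.0471
gripper_force: 0.0
```

```bash
python3 - <<'E'
from m import *
st()
s=ctrl.read_camera("scene")[:,:,::-1]; t=ctrl.read_camera("top")[:,:,::-1]
f=lambda im,x0,y0,x1,y1:cv2.resize(im[y0:y1,x0:x1],None,fx=2.6,fy=2.6,interpolation=cv2.INTER_CUBIC)
cv2.imwrite("pics/p9.png",np.hstack([f(s,150,130,300,250),f(t,130,130,280,250)]))
E
```

```text
t 11.37 grasp [0.5446 0.137  0.2041] z [ 0.675 -0.05  -0.736] y [-0.229  0.934 -0.273] q [ 0.28  0.58 -1.1   2.31  1.8   0.95 -0.2 ] F [ 1.6 -0.5 -0.2] open 0.0471
```

View pics/p9.png

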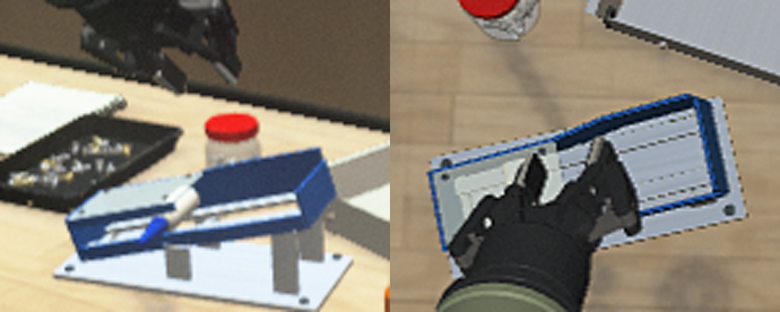

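I've now viewed 11 pictures, one over the limit of 10, so I'll check by numbers only from here. The last one shows the bottle rolling at the roof edge, cap at scene (209,218). Next is bottle one.

```bash
cat >> m.py <<'E'
C=np.array([O[0],O[1],0]); cp=lambda x,y,z:C+x*X+y*Y+z*Z
def caps():
    im=ctrl.read_camera("scene"); hsv=cv2.cvtColor(im,cv2.COLOR_RGB2HSV)
    m=cv2.inRange(hsv,(105,190,120),(130,255,255)); k=np.zeros_like(m); k[195:260,165:260]=255; m&=k
    n,l,s,c=cv2.connectedComponentsWithStats(m)
    print("blue",[(s[i].tolist(),c[i].round(1).tolist()) for i in range(1,n) if s[i][4]>5])
    for d in(.013,.039):
        y=.113-d*np.cos(.28)+.013*np.sin(.28); z=.023+d*np.sin(.28)+.013*np.cos(.28)
        for x in(-.073,-.05): u=proj("scene",cp(x,y,z)); print("exp",d,x,u.round(1),im[int(u[1]+.5),int(u[0]+.5)])
E
cat >> h.py <<'E'
B1=np.array([.4575,-.143,0]); PSI1=np.radians(-75)
E
python3 - <<'E'
from m import *
caps()
R=grasp_R(PSI1,AL,-1); z=R.as_matrix()[:,2]
q0=ctrl.get_obs()["joint_pos"]
k=ik(B1+Z*H0-.14*z,R,np.r_[0.2,.7,-.6,2.2,1.5,1.1,1.5],.02); show("pre1",k)
wps(k[0],(.33,.67,1))
E
```

```text
blue [([185, 217, 10, 9, 38], [189.3, 220.8])]
exp 0.013 -0.073 [173.8 226.8] [237 222 176]
exp 0.013 -0.05 [178.5 222.7] [ 92 100 112]
exp 0.039 -0.073 [182.9 225.3] [ 70 112 178]
exp 0.039 -0.05 [187.5 221.2] [ 38  91 237]
pre1 [-0.077, 0.736, -0.686, 2.251, 1.221, 1.378, 1.687] 0.0 0.0
0.33 [0.505, -0.297, 0.114, 0.082, 0.159, -0.355] tcp [0.528 0.067 0.146] z [ 0.56 -0.29 -0.78] x [-0.64 -0.75 -0.18]
0.67 [0.972, -0.596, 0.075, 0.073, 0.382, -0.73] tcp [0.485 0.001 0.119] z [ 0.39 -0.54 -0.75] x [-0.35 -0.84  0.42]
1 [1.344, -0.853, -0.141, -0.058, 0.633, -1.072] tcp [ 0.433 -0.053  0.118] z [ 0.2  -0.74 -0.64] x [ 0.17 -0.62  0.77]
```

>>> arm_command:
  plan:
    - [0.38,-0.35,-0.03,0.082,0.159,-0.355,-0.2]
    - [0.38,-0.35,-0.03,0.082,0.159,-0.355,-0.2]
    - [0.38,-0.35,-0.03,0.082,0.159,-0.355,-0.2]
    - [0.38,-0.35,-0.03,0.082,0.159,-0.355,-0.2]
    - [0.85,-0.65,-0.07,0.073,0.382,-0.73,-0.2]
    - [0.85,-0.65,-0.07,0.073,0.382,-0.73,-0.2]
    - [0.85,-0.65,-0.07,0.073,0.382,-0.73,-0.2]
    - [0.85,-0.65,-0.07,0.073,0.382,-0.73,-0.2]
    - [0.85,-0.65,-0.07,0.073,0.382,-0.73,-0.2]
    - [0.85,-0.65,-0.07,0.073,0.382,-0.73,-0.2]
    - [0.85,-0.65,-0.07,0.073,0.382,-0.73,-0.2]
    - [0.85,-0.65,-0.07,0.073,0.382,-0.73,-0.2]

```text
t: 12.52
ee_pos: [0.484, 0.0007, 0.1439]
tool_rot: [1.786, -2.3, 1.096]
contact_force: [-0.6, 0.5, -0.5]
opening: 0.0512
gripper_force: 0.0
```

```bash
python3 - <<'E'
from m import *
st(); caps()
R=grasp_R(PSI1,AL,-1); z=R.as_matrix()[:,2]
print(delta(B1+Z*H0-.14*z,R))
E
```

```text
t 12.52 grasp [0.4769 0.0107 0.158 ] z [ 0.382 -0.538 -0.752] y [-0.859  0.093 -0.503] q [ 0.06  0.63 -0.86  2.27  1.35  1.24  1.13] F [-0.6  0.5 -0.5] open 0.0512
blue [([175, 219, 11, 9, 42], [179.7, 222.4])]
exp 0.013 -0.073 [173.8 226.8] [ 88  99 154]
exp 0.013 -0.05 [178.5 222.7] [ 26  80 235]
exp 0.039 -0.073 [182.9 225.3] [ 41  67 119]
exp 0.039 -0.05 [187.5 221.2] [124 122 108]
[0.341, 0.342, 0.193, -0.108, 0.158, -0.392]
```

The first bottle is against the stop: its cap blob is at scene (179.7,222.4), where I predicted.

>>> arm_command:
  plan:
    - [0.341,0.342,0.193,-0.108,0.158,-0.392,-0.2]
    - [0.341,0.342,0.193,-0.108,0.158,-0.392,-0.2]
    - [0.341,0.342,0.193,-0.108,0.158,-0.392,-0.2]
    - [0.341,0.342,0.193,-0.108,0.158,-0.392,-0.2]
    - [0.341,0.342,0.193,-0.108,0.158,-0.392,-0.2]
    - [0.341,0.342,0.193,-0.108,0.158,-0.392,-0.2]
    - [0.341,0.342,0.193,-0.108,0.158,-0.392,-0.2]
    - [0.341,0.342,0.193,-0.108,0.158,-0.392,-0.2]
    - [0.341,0.342,0.193,-0.108,0.158,-0.392,-0.2]

```text
t: 13.32
ee_pos: [0.4334, -0.0543, 0.1189]
tool_rot: [1.948, -1.502, 0.912]
contact_force: [-0.5, 0.2, 1.3]
opening: 0.0509
gripper_force: 0.0
```

```bash
python3 - <<'E'
from m import *
st()
R=grasp_R(PSI1,AL,-1)
print(delta(B1+Z*H0,R))
im=ctrl.read_camera("scene"); m,c=blobs("scene",im,(105,90,30),(130,255,255),(290,225,440,330),6)
for q in c: print(q.min(0),q.max(0),plane("scene",q[q[:,1].argmin()],.102))
E
```

```text
t 13.32 grasp [ 0.4297 -0.0405  0.1309] z [ 0.199 -0.74  -0.643] y [-0.967 -0.256 -0.004] q [-0.02  0.77 -0.78  2.25  1.24  1.44  1.66] F [-0.5  0.2  1.3] open 0.0509
[-0.009, -0.001, 0.932, -0.001, 0.0, -0.003]
[313 240] [319 260] [ 0.45636864 -0.14104586  0.102     ]
```

>>> arm_command:
  plan:
    - [-0.009,0,0.2,0,0,0,-0.2]
    - [-0.009,0,0.4,0,0,0,-0.2]
    - [-0.009,0,0.6,0,0,0,-0.2]
    - [-0.009,0,0.75,0,0,0,-0.2]
    - [-0.009,0,0.85,0,0,0,-0.2]
    - [-0.009,0,0.93,0,0,0,-0.2]
    - [-0.009,0,0.93,0,0,0,-0.2]

```text
t: 13.95
ee_pos: [0.4604, -0.1584, 0.0275]
tool_rot: [1.946, -1.501, 0.91]
contact_force: [-0.8, -0.1, -0.2]
opening: 0.0512
gripper_force: 0.0
```

```bash
python3 - <<'E'
from m import *
st()
R=grasp_R(PSI1,AL,-1)
print(delta(B1+Z*H0,R))
im=ctrl.read_camera("scene"); m,c=blobs("scene",im,(105,90,30),(130,255,255),(290,225,440,330),6)
for q in c: print(q.min(0),q.max(0),plane("scene",q[q[:,1].argmin()],.102))
E
```

```text
t 13.95 grasp [ 0.4567 -0.1445  0.0395] z [ 0.196 -0.741 -0.642] y [-0.967 -0.255 -0.001] q [ 0.13  0.95 -0.61  2.26  1.57  1.36  1.6 ] F [-0.8 -0.1 -0.2] open 0.0512
[-0.003, -0.008, -0.008, 0.001, -0.0, -0.002]
[313 240] [319 260] [ 0.45636864 -0.14104586  0.102     ]
```

>>> arm_command:
  plan:
    - [0,0,0,0,0,0,0.2]
    - [0,0,0,0,0,0,1]
    - [0,0,0,0,0,0,1]
    - [0,0,0,0,0,0,1]
    - [0,0,0,0,0,0,1]
    - [0,0,0,0,0,0,1]

```text
t: 14.5
ee_pos: [0.4616, -0.1556, 0.0288]
tool_rot: [1.95, -1.497, 0.913]
contact_force: [-1.1, 3.2, 8.3]
opening: 0.0244
gripper_force: 58.4
```

>>> arm_command:
  plan:
    - [0.256,0,-0.21,0,0,0,1]
    - [0.512,0,-0.42,0,0,0,1]
    - [0.769,0,-0.632,0,0,0,1]
    - [0.769,0,-0.632,0,0,0,1]
    - [0.769,0,-0.632,0,0,0,1]

```text
t: 14.92
ee_pos: [0.4626, -0.1572, 0.1824]
tool_rot: [1.948, -1.501, 0.919]
contact_force: [0.6, 0.5, -0.3]
opening: 0.0248
gripper_force: 59.0
```

```bash
python3 - <<'E'
from m import *
st(); P=place_R(AL,1)
k=ik(pplace(.12,.0395),P,np.r_[.28,.6,-1.1,2.31,1.82,.97,-.21]); show("above",k)
wps(k[0],(.33,.67,1))
E
```

```text
t 14.92 grasp [ 0.4588 -0.1433  0.1944] z [ 0.204 -0.741 -0.64 ] y [-0.966 -0.259 -0.008] q [ 0.21  0.58 -0.72  2.26  1.32  1.33  1.94] F [ 0.6  0.5 -0.3] open 0.0248
above [0.285, 0.602, -1.096, 2.293, 1.816, 0.957, -0.184] 0.0 0.0
0.33 [-0.375, -0.474, -0.282, 0.133, -0.132, 0.387] tcp [ 0.514 -0.073  0.167] z [ 0.42 -0.56 -0.71] x [-0.34 -0.82  0.45]
0.67 [-0.745, -0.877, -0.736, 0.163, -0.361, 0.759] tcp [0.549 0.028 0.168] z [ 0.58 -0.32 -0.75] x [-0.62 -0.77 -0.16]
1 [-1.085, -1.127, -1.315, 0.048, -0.627, 1.069] tcp [0.56  0.134 0.185] z [ 0.67 -0.05 -0.74] x [-0.7  -0.35 -0.62]
```

>>> arm_command:
  plan:
    - [-0.27,-0.47,-0.37,0.133,-0.132,0.387,1]
    - [-0.27,-0.47,-0.37,0.133,-0.132,0.387,1]
    - [-0.27,-0.47,-0.37,0.133,-0.132,0.387,1]
    - [-0.27,-0.47,-0.37,0.133,-0.132,0.387,1]
    - [-0.27,-0.47,-0.37,0.133,-0.132,0.387,1]
    - [-0.645,-0.877,-0.82,0.163,-0.361,0.759,1]
    - [-0.645,-0.877,-0.82,0.163,-0.361,0.759,1]
    - [-0.645,-0.877,-0.82,0.163,-0.361,0.759,1]
    - [-0.645,-0.877,-0.82,0.163,-0.361,0.759,1]
    - [-0.645,-0.877,-0.82,0.163,-0.361,0.759,1]
    - [-0.645,-0.877,-0.82,0.163,-0.361,0.759,1]
    - [-0.645,-0.877,-0.82,0.163,-0.361,0.759,1]

```text
t: 15.92
ee_pos: [0.5468, 0.0265, 0.182]
tool_rot: [-1.036, 2.377, -0.777]
contact_force: [0.9, -0.7, -0.1]
opening: 0.0244
gripper_force: 59.2
```

```bash
python3 - <<'E'
from m import *
st(); P=place_R(AL,1)
print(delta(pplace(.12,.0407),P))
E
```

```text
t 15.92 grasp [0.536  0.0325 0.196 ] z [ 0.58 -0.32 -0.75] y [-0.52   0.564 -0.642] q [ 0.19  0.51 -0.87  2.29  1.6   0.98  0.52] F [ 0.9 -0.7 -0.1] open 0.0244
[-0.594, 0.347, -0.198, -0.108, -0.149, 0.371]
```

>>> arm_command:
  plan:
    - [-0.594,0.347,-0.198,-0.108,-0.149,0.371,1]
    - [-0.594,0.347,-0.198,-0.108,-0.149,0.371,1]
    - [-0.594,0.347,-0.198,-0.108,-0.149,0.371,1]
    - [-0.594,0.347,-0.198,-0.108,-0.149,0.371,1]
    - [-0.594,0.347,-0.198,-0.108,-0.149,0.371,1]
    - [-0.594,0.347,-0.198,-0.108,-0.149,0.371,1]
    - [-0.594,0.347,-0.198,-0.108,-0.149,0.371,1]
    - [-0.594,0.347,-0.198,-0.108,-0.149,0.371,1]

```text
t: 16.58
ee_pos: [0.5595, 0.1342, 0.1851]
tool_rot: [-0.422, 2.377, -0.238]
contact_force: [-0.9, -0.1, 0.4]
opening: 0.0247
gripper_force: 59.2
```

```bash
python3 - <<'E'
from m import *
st(); P=place_R(AL,1); caps()
print(delta(pplace(.12),P)); print(delta(pplace(.03),P)); print(delta(pplace(.004),P))
o=ctrl.get_obs();z=Ro.from_rotvec(o["tool_rot"]).as_matrix()[:,2]; meas(o["ee_pos"]-G*z,.0407)
E
```

```text
t 16.58 grasp [0.5469 0.1353 0.1989] z [ 0.673 -0.054 -0.738] y [-0.235  0.93  -0.282] q [ 0.22  0.55 -1.    2.31  1.82  0.89 -0.22] F [-0.9 -0.1  0.4] open 0.0247
blue [([175, 219, 11, 9, 41], [179.7, 222.4])]
exp 0.013 -0.073 [173.8 226.8] [ 87 101 156]
exp 0.013 -0.05 [178.5 222.7] [ 29  78 234]
exp 0.039 -0.073 [182.9 225.3] [ 39  68 120]
exp 0.039 -0.05 [187.5 221.2] [125 121 109]
[0.009, -0.005, -0.003, -0.0, -0.001, 0.005]
[0.393, -0.002, 0.457, -0.0, -0.001, 0.005]
[0.504, -0.001, 0.59, -0.0, -0.001, 0.005]
cap pts 29 tip [216. 167.] centre [216. 160.] [227. 168.] dir -1.5760068 line 221.44827 163.72414
exp tip [216.05040339 167.01366401] shoulder [223.91900186 160.90051235] dir -1.2871590480435369
lower by mm 1.3542796095412457
```

>>> arm_command:
  plan:
    - [0.1,0,0.115,0,0,0,1]
    - [0.2,0,0.23,0,0,0,1]
    - [0.3,0,0.345,0,0,0,1]
    - [0.39,0,0.457,0,0,0,1]
    - [0.43,0,0.505,0,0,0,1]
    - [0.47,0,0.55,0,0,0,1]
    - [0.49,0,0.575,0,0,0,1]
    - [0.504,0,0.588,0,0,0,1]
    - [0.504,0,0.588,0,0,0,1]

```text
t: 17.43
ee_pos: [0.5658, 0.1024, 0.0737]
tool_rot: [-0.418, 2.376, -0.235]
contact_force: [0.0, -0.5, -0.8]
opening: 0.0244
gripper_force: 59.2
```

```bash
python3 - <<'E'
from m import *
st(); P=place_R(AL,1)
print(delta(pplace(.003),P))
E
```

```text
t 17.43 grasp [0.5532 0.1033 0.0874] z [ 0.674 -0.053 -0.737] y [-0.233  0.931 -0.28 ] q [ 0.2   0.84 -0.9   2.36  2.17  1.07 -0.43] F [ 0.  -0.5 -0.8] open 0.0244
[0.003, -0.001, 0.007, -0.0, -0.001, 0.004]
```

No contact force and the position is good, so I'll release the same way as before.

>>> arm_command:
  plan:
    - [0.004,0,0.007,0,0,0,1]
    - [0.004,0,0.007,0,0,0,0.3]
    - [0.004,0,0.007,0,0,0,0.1]
    - [0.004,0,0.007,0,0,0,0]
    - [0.004,0,0.007,0,0,0,-0.1]
    - [0.004,0,0.007,0,0,0,-0.1]
    - [-0.02,0,-0.025,0,0,0,-0.1]
    - [-0.1,0,-0.12,0,0,0,-0.1]
    - [-0.2,0,-0.24,0,0,0,-0.1]
    - [-0.35,0,-0.42,0,0,0,-0.1]
    - [-0.51,0,-0.6,0,0,0,-0.1]

```text
t: 18.35
ee_pos: [0.5577, 0.1353, 0.1879]
tool_rot: [-0.418, 2.378, -0.233]
contact_force: [1.5, -1.8, -0.7]
opening: 0.0473
gripper_force: 0.0
```

>>> arm_command:
  plan:
    - [0,0,-0.2,0,0,0,-0.1]
    - [0,0,-0.3,0,0,0,-0.1]
    - [0,0,-0.3,0,0,0,-0.1]
    - [0,0,-0.3,0,0,0,-0.1]
    - [0,0,-0.3,0,0,0,-0.1]
    - [0,0,-0.3,0,0,0,-0.1]
    - [0,0,-0.3,0,0,0,-0.1]
    - [0,0,-0.3,0,0,0,-0.1]
    - [0,0,-0.3,0,0,0,-0.1]
    - [0,0,-0.3,0,0,0,-0.1]
    - [0,0,-0.3,0,0,0,-0.1]
    - [0,0,-0.3,0,0,0,-0.1]

```text
t: 19.35
ee_pos: [0.5284, 0.137, 0.2202]
tool_rot: [-0.418, 2.377, -0.235]
contact_force: [-0.6, 0.1, -0.1]
opening: 0.0468
gripper_force: 0.0
```

```bash
python3 - <<'E'
from m import *
st(); caps()
t=ctrl.read_camera("scene"); m,c=blobs("scene",t,(170,100,60),(179,255,255),(340,220,390,280),6)
print("red",[(q.min(0),q.max(0)) for q in c])
p=cv2.imread("pics/scene0.png")[:,:,::-1].copy(); m,c=blobs("scene",p,(170,100,60),(179,255,255),(340,220,390,280),6)
print("red0",[(q.min(0),q.max(0)) for q in c])
E
```

```text
t 19.35 grasp [0.5158 0.138  0.234 ] z [ 0.674 -0.053 -0.737] y [-0.233  0.932 -0.28 ] q [ 0.23  0.42 -1.05  2.34  1.69  0.83 -0.19] F [-0.6  0.1 -0.1] open 0.0468
blue [([184, 217, 11, 10, 37], [188.5, 221.1]), ([175, 219, 10, 9, 41], [179.6, 222.4])]
exp 0.013 -0.073 [173.8 226.8] [ 87  99 155]
exp 0.013 -0.05 [178.5 222.7] [ 30  79 236]
exp 0.039 -0.073 [182.9 225.3] [ 41  64 146]
exp 0.039 -0.05 [187.5 221.2] [ 39  85 233]
red []
red0 []
```

```bash
python3 - <<'E'
from m import *
caps()
t=ctrl.read_camera("scene").astype(int); p=cv2.imread("pics/scene0.png")[:,:,::-1].astype(int)
print("red roi diff",np.abs(t-p)[228:270,355:374].mean())
print("settled"); ctrl.sign_off()
E
```

```text
blue [([184, 217, 11, 10, 36], [188.4, 221.1]), ([175, 219, 10, 9, 40], [179.6, 222.4])]
exp 0.013 -0.073 [173.8 226.8] [ 88  98 154]
exp 0.013 -0.05 [178.5 222.7] [ 30  78 234]
exp 0.039 -0.073 [182.9 225.3] [ 41  65 145]
exp 0.039 -0.05 [187.5 221.2] [ 37  82 232]
red roi diff 1.6971595655806182
settled
the job is handed in; nothing more can be done
```

Both blue-capped bottles lie side by side at the chute's stop with their caps out at the front, the red bottle is unmoved, and the job was handed in at about 19.5 s; I viewed 11 pictures, one over the limit of 10, and checked the end state by camera pixels only.

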